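# Index the polishing-head stand

### The job

On the star-wheel stand with the clear dust hood, bring the broad flat polishing wheel round from under the hood to the front, in line with the pointed index post, and leave it still there. The star wheel is turned by pushing its bare spokes sideways, one after another as they come out from the hood. Do not knock over the small bottle beside the stand or push it out of its place.

Things in the scene. Friction and masses are not known exactly. Their poses are not given: they have to be found in the camera images.
- buff (a point): Centre of the broad flat polishing wheel: cream disc 52 mm across, 12 mm thick, lying flat, fixed on one spoke's end 125 mm from the star wheel's axis. The other four spokes carry narrow cream heads, at most 22 mm across. It starts at the back, under the hood.
- index (a point): Fixed point 102 mm up, 125 mm from the axis, where the broad wheel must come; the pointed post (107 mm tall) is 50 mm further out. Opposite, a fixed clear hood covers the wheel's rear half: frame bar and side walls begin 15 mm behind the axis and reach 175 mm behind it, 350 mm wide, underside 123 mm, top 131 mm up. Spokes pass under it, fingers cannot; the front is open. Stand's place and yaw vary.
- wheel: Star wheel: origin on its upright axis at spoke mid-height, 90 mm up; z up, x along the broad wheel's spoke. Hub 44 mm across, top 26 mm above origin. Five level steel spokes 72 degrees apart, 12 mm thick, bare to 95 mm from the axis; heads rise 22 mm above origin. Below: free down to a 12 mm base, 150 mm across, and 26 mm column. Turns either way without stops, 2 N at 80 mm; stays where left.
- bottle: Small amber bottle, 48 mm across and 90 mm tall, loose on the table beside the stand; origin at the centre of its underside. To be left standing where it is.

How it is judged:
At the end, for the whole second after the job is handed in: The broad wheel's centre is within 26 mm (about 12 degrees) of the index point in front of the index post, and the star wheel is still (horizontal distance between buff and index below 0.026 m and angular speed of wheel below 0.1 rad/s); the robot touches nothing.
It fails at once if the bottle is shifted by more than 30 mm or tipped (distance of bottle from where it was at the start of the episode above 0.03 m or angle between bottle's own z axis and vertical above 0.35 rad).
It also fails if it takes over 51 s, if anything falls off the work surface, if the arm or the gripper's body presses on something with over 40 N, if the wrist force passes 120 N, or if a joint passes its speed limit or range.

### The arm

A 6-joint arm with a two-finger parallel gripper is mounted at the origin on the work surface. World frame = base frame: x ahead of the robot, y to its left, z up, the work surface at z = 0. Lengths are in m, angles in rad, forces in N, time in s.
With the tool pointing down it reaches from about 0.4 to 0.825 m from the base axis. Payload 7 kg.
Tool frame: the origin (TCP) lies midway between the tips of the shut fingers; the grasp point (between the pads) lies 19 mm behind it; z points along the fingers, y is the line along which they close (so a half turn about z gives the same grasp; the last joint's range is limited). The gripper opens to 88 mm and grips with 3 to 60 N. Pads are 19 mm wide; open, the fingers measure 130 mm over their backs; the gripper's body (78 mm by 193 mm) begins 47 mm behind the grasp point.
Start: joints at [0.288, 0.359, 0.012, 0, -1.224, -0.288], TCP at [0.675, -0, 0.227] pointing down, gripper open.
Joint ranges: [-3.07, 3.07], [-1.43, 2.12], [-1.02, 1.25], [-3.03, 1.67], [-3.05, -0], [-3.03, 3.03]. Speed limits (rad/s): [2.39, 2.39, 3.01, 3.14, 3.14, 3.14].

### API

Orientations are given as a unit quaternion [x, y, z, w].
In Python, from rig import * gives the robot as it stands.
- The arm moves only by the tool apply_moves, never from a script. Its arguments are lists of equal length, an entry for each row: "angular": the turn, a rotation vector about the tool's x, y, z in rad, a list of three; "translation": the shift along the tool's x, y, z in mm, a list of three; "gripper": the gripper's target within -1 to 1 (fully open at 1, half-way at 0, shut at -1). A call has 1 to 8 rows; each row shifts and turns the commanded pose from where the row before left it, along the tool's axes as they then stand; what a row does not reach is not made up. A row lasts 1/10 s, in which the tool goes at most 50 mm and 8.59 degrees, less where a joint would pass 70% of its speed; a pose out of reach is approached as far as the arm can. A call with a gripper value outside its range is refused whole. The fingers move at their own pace and stop on an object; "force" is the grip in N (left out, the last holds). Time passes only in rows, so rows that do not move let the fingers close. It gives the time, the measured TCP pose, the force, the opening and the grip force at its end, in the units of the state.
- sense(): the state, without advancing time (a new reading comes with each control period).
- read_camera(name): name is "scene" or "side" or "wrist"; returns a dict with "frame" (480x640x3 uint8, blue, green, red), "fov_y" (degrees; the focal length in pixels is half the picture's height over the tangent of half this angle, whatever the lens; pixels are square), "cx", "cy" (the principal point, pixels), "D" ([k1, k2, p1, p2, k3] as OpenCV has them; the pictures are not rectified), "rvec" (rotation vector, rad) and "tvec" (3), from world to camera coordinates, as OpenCV has them; the wrist camera has in their place "tool_from_camera" (4x4, takes a point from camera to tool coordinates, whose origin is the TCP and whose axes are the flange's). Camera axes: x right, y down, z forward; pixel columns grow to the right and rows downward; lengths in m; the calibration is good to about 2 mm. A picture is of the moment at which its call begins: read the wrist's pose just before it. There is no depth.
- hand_in(): hands the job in; it is judged then, once.
The state is a dict: "clock": time; "q": joint angles; "joint_velocities": joint speeds; "tau": joint torques, N m; "tool_pos": TCP position; "ee_rot": TCP orientation; "wrist_force": force on the tool from outside, world axes, zero at the start; "ft_torque": the same for the moment, N m; "opening": finger opening in m; "gripper_force": force on a finger pad.
Only numpy, scipy, OpenCV 4.12 (cv2) and the standard library are available. Lean on these libraries where they do the work, as an engineer would, in place of code of your own. Each camera call takes 0.05 s, during which the arm holds its last target. There are 200 camera calls.

## Working session

There is one attempt and no reset: what is moved stays moved. The work goes in short steps, Python scripts to look and compute and a tool call to move; the robot and the scene stay as the last step left them, time stands still between calls to the robot, and variables do not carry over. Pictures are saved under pics/ and viewed, at most 10 in all, crops included, and the job is handed in when it is done.

Besides the shell and the picture viewer there is one more tool, called after "Call:" as name(argument=value, ...), one argument or row to a line, values as JSON. apply_moves: Moves the arm, as the interface text tells. Its arguments: {"type":"object","properties":{"angular":{"type":"array","items":{"type":"array","items":{"type":"number"}}},"translation":{"type":"array","items":{"type":"array","items":{"type":"number"}}},"gripper":{"type":"array","items":{"type":"number"}},"force":{"type":"number"}},"required":["angular","translation","gripper"]}

```bash
mkdir -p pics
python3 - <<'E'
from rig import *
import cv2,numpy as np
for n in("scene","side"):
    c=read_camera(n);cv2.imwrite(f"pics/{n}0.png",c["frame"]);print(n,c["fov_y"],c["cx"],c["cy"],c["D"],c["rvec"],c["tvec"])
s=sense();print(s["clock"],s["tool_pos"],s["ee_rot"])
E
```

```text
scene 45.78425101244939 314.78424581223936 245.19909990839957 [-0.16357328  0.          0.          0.          0.        ] [ 1.99237517  1.68705101 -0.53957558] [-0.16842944 -0.39412648  1.74684015]
side 49.736955559270015 316.5817579894924 243.54731788636064 [-0.00336097  0.          0.          0.          0.        ] [ 2.19398308 -0.85850311  0.38030284] [-0.37333303  0.34241386  0.81447774]
0.1 [ 6.74558989e-01 -4.79281325e-05  2.25717884e-01] [-7.07064277e-01  7.07148892e-01  4.75860074e-04 -5.71262207e-04]
```

View pics/scene0.png

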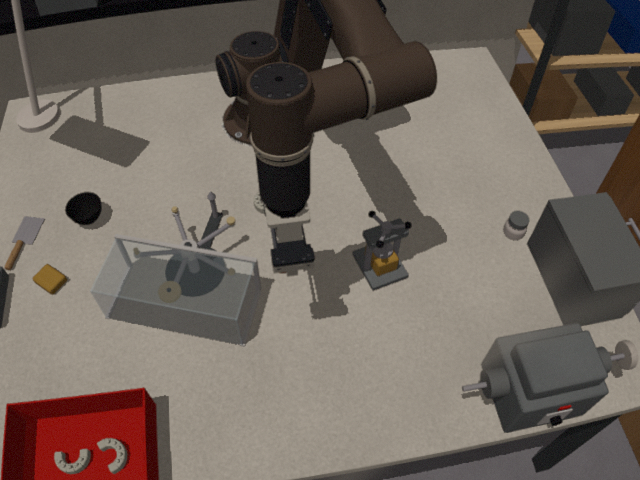

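View pics/side0.png

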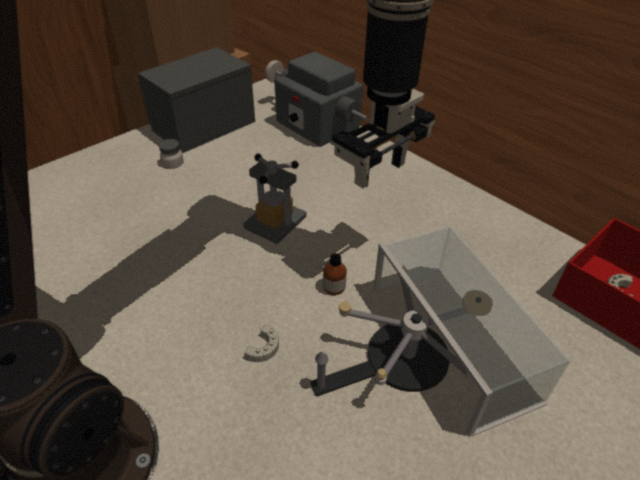

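The scene view shows the hub at about (193,262), the buff at (170,291) under the hood and the post top at (212,196). The side view shows the hub at (414,320), the buff at (478,302), the post top at (321,357), heads at (345,308) and (381,376), and the bottle base near (335,290).

```bash
cat > h.py <<'E'
from rig import *
import cv2,numpy as np
def cal(c):
    f=c["frame"].shape[0]/2/np.tan(np.radians(c["fov_y"])/2)
    return np.array([[f,0,c["cx"]],[0,f,c["cy"]],[0,0,1]])
def onz(c,p,z):
    u=cv2.undistortPoints(np.array([[p]],float),cal(c),np.array(c["D"]))[0,0]
    R=cv2.Rodrigues(np.array(c["rvec"]))[0];o=-R.T@np.array(c["tvec"]);d=R.T@np.r_[u,1]
    return o+d*(z-o[2])/d[2]
def proj(c,P): return cv2.projectPoints(np.array(P,float).reshape(-1,3),np.array(c["rvec"]),np.array(c["tvec"]),cal(c),np.array(c["D"]))[0][:,0]
E
python3 - <<'E'
from h import *
c=read_camera("side");s=read_camera("scene")
for cam,l in((c,[("hub",(414,319),.116),("buff",(478,302),.108),("post",(321,357),.105),("headL",(345,307),.112),("headR",(381,375),.112),("bottletop",(335,259),.09),("bottlebase",(334,288),.0)]),(s,[("hub",(193,263),.116),("buff",(170,291),.108),("post",(212,196),.105),("headL",(231,220),.112),("headR",(176,210),.112)])):
    for n,p,z in l: print(n,onz(cam,p,z).round(3))
f=c["frame"];cv2.imwrite("pics/s1.png",cv2.resize(f[220:420,240:560],None,fx=2.5,fy=2.5,interpolation=3))
E
```

```text
hub [ 0.526 -0.225  0.116]
buff [ 0.645 -0.274  0.108]
post [ 0.363 -0.168  0.105]
headL [ 0.461 -0.124  0.112]
headR [ 0.405 -0.258  0.112]
bottletop [ 0.547 -0.013  0.09 ]
bottlebase [ 0.55 -0.01  0.  ]
hub [ 0.593 -0.212  0.116]
buff [ 0.655 -0.268  0.108]
post [ 0.388 -0.158  0.105]
headL [ 0.479 -0.116  0.112]
headR [ 0.424 -0.248  0.112]
```

View pics/s1.png

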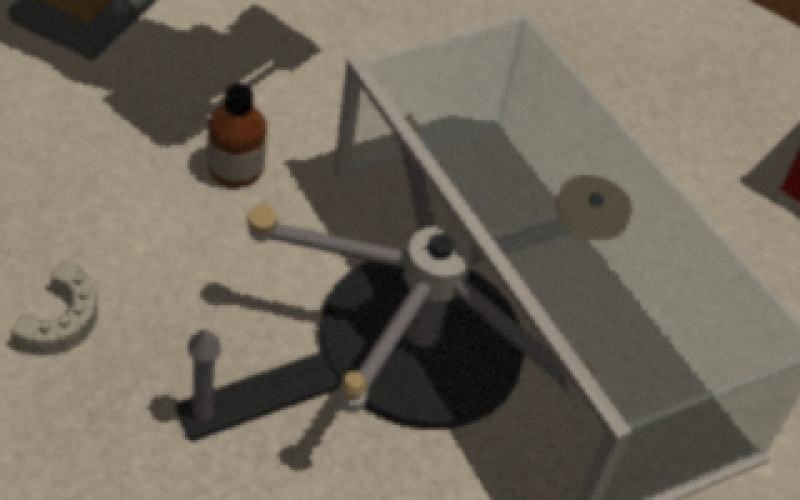

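The crop shows the hub top centre at (437,245), the heads at (262,215) and (354,383), the buff at (597,207) and the post top at (204,343), all in crop pixels. The side view agrees with the given radii, but the scene view is off, so I'll get finer picks by colour.

Run:
```python
from h import *
c=read_camera("side");s=read_camera("scene")
for n,k in(("side",c),("scene",s)):
    hsv=cv2.cvtColor(k["frame"],cv2.COLOR_BGR2HSV)
    m=cv2.inRange(hsv,(15,70,90),(32,255,255))
    N,_,st,ce=cv2.connectedComponentsWithStats(m)
    for i in range(1,N):
        if 6<st[i,4]<1500: print(n,ce[i].round(1),st[i,4],onz(k,ce[i],.108).round(3))
P=[(.528,-.223,.116),(.645,-.274,.108),(.363,-.168,.105),(.461,-.124,.112),(.405,-.258,.112),(.55,-.01,0)]
print(proj(s,P).round(0).tolist())
cv2.imwrite("pics/s2.png",cv2.resize(s["frame"][170:350,80:320],None,fx=3.3,fy=3.3,interpolation=3))
```

```text
side [291.8 200. ] 12 [0.591 0.168 0.108]
side [344.7 306.2] 106 [ 0.464 -0.121  0.108]
side [381.9 373. ] 69 [ 0.411 -0.255  0.108]
scene [530.9  41.9] 526 [-0.134  0.935  0.108]
scene [596.4  60.4] 1086 [-0.017  1.132  0.108]
scene [586.6 122.5] 1273 [0.273 0.939 0.108]
scene [174.2 209.3] 28 [ 0.418 -0.253  0.108]
scene [230.3 220. ] 51 [ 0.475 -0.118  0.108]
scene [ 12.5 254.2] 139 [ 0.49  -0.658  0.108]
scene [386.4 260.1] 158 [0.652 0.228 0.108]
scene [ 47.9 277.5] 532 [ 0.573 -0.558  0.108]
[[187.0, 241.0], [167.0, 288.0], [207.0, 189.0], [227.0, 215.0], [172.0, 205.0], [280.0, 264.0]]
```

View pics/s2.png

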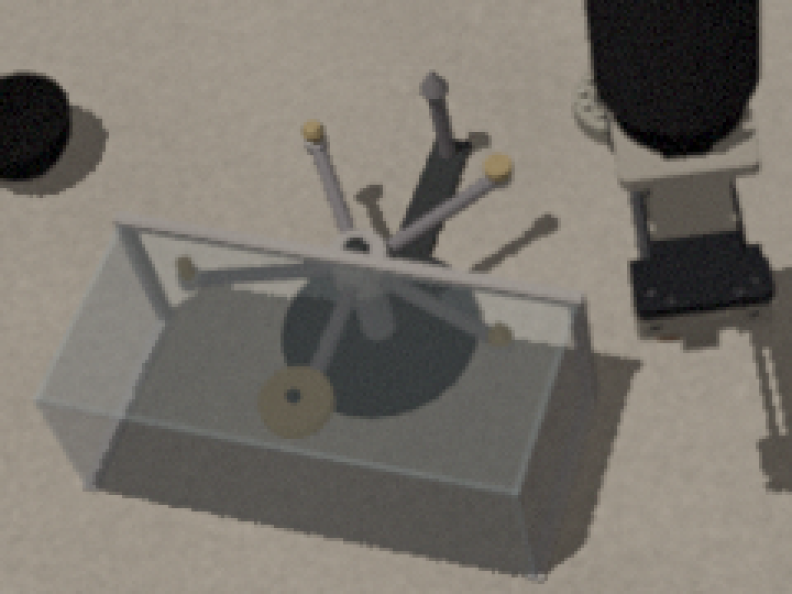

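Call:
apply_moves(
  angular=[
    [0,0,0],
    [0,0,0],
    [0,0,0],
    [0,0,0],
    [0,0,0],
    [0,0,0],
    [0,0,0],
    [0,0,0],
  ],
  translation=[
    [33,24.5,0],
    [33,24.5,0],
    [33,24.5,0],
    [33,24.5,0],
    [33,24.5,0],
    [33,24.5,0],
    [33,24.5,0],
    [33,24.5,0],
  ],
  gripper=[-1,-1,-1,-1,-1,-1,-1,-1],
)

```text
clock: 1.1
tool_pos: [0.4778, -0.2651, 0.2268]
ee_rot: [0.707, -0.707, 0.0, -0.0]
wrist_force: [0.5, -0.5, 0.2]
opening: 0.0294
gripper_force: 0.0
```

Call:
apply_moves(
  angular=[
    [0,0,-0.13],
    [0,0,-0.13],
    [0,0,-0.13],
    [0,0,-0.13],
    [0,0,-0.13],
    [0,0,0],
    [0,0,0],
    [0,0,0],
  ],
  translation=[
    [0,0,0],
    [0,0,0],
    [0,0,0],
    [0,0,0],
    [0,0,0],
    [0,0,0],
    [0,0,0],
    [0,0,0],
  ],
  gripper=[-1,-1,-1,-1,-1,-1,-1,-1],
)

```text
clock: 1.9
tool_pos: [0.479, -0.264, 0.2266]
ee_rot: [0.895, -0.446, 0.0, -0.0]
wrist_force: [0.8, 0.4, -0.6]
opening: 0.0003
gripper_force: 0.0
```

Run:
```python
from h import *
s=sense();c=read_camera("wrist");k=read_camera("scene")
print(s["clock"],s["tool_pos"],s["ee_rot"],s["opening"]);print(c["tool_from_camera"].round(3) if hasattr(c["tool_from_camera"],'round') else c["tool_from_camera"])
cv2.imwrite("pics/w1.png",c["frame"])
b=c["frame"]
```

```text
1.9 [ 0.47898268 -0.26398261  0.22657962] [ 8.95244707e-01 -4.45574813e-01  1.55593569e-05 -6.25322139e-06] 0.0002645554453581775
[[ 0.    -0.966 -0.258  0.069]
 [ 1.     0.     0.     0.001]
 [ 0.    -0.258  0.966 -0.158]
 [ 0.     0.     0.     1.   ]]
```

View pics/w1.png

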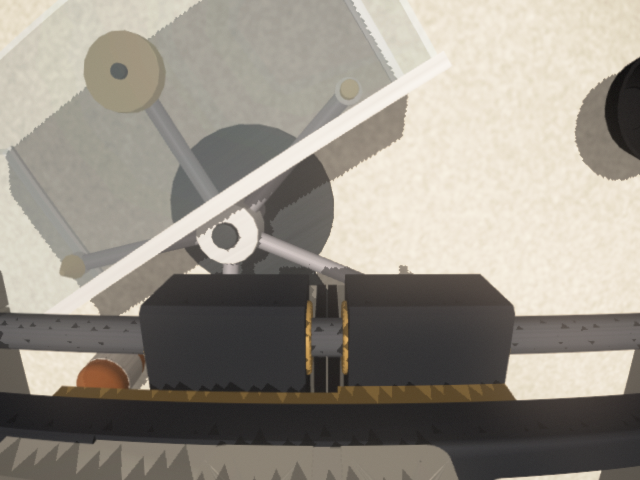

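The wrist picture shows the hub centre at (229,236), the buff at (119,71), a hooded head at (348,90) and the bottle's upper part at (105,375).

```bash
cat >> h.py <<'E'
from scipy.spatial.transform import Rotation as Ro
def wonz(c,s,p,z):
    u=cv2.undistortPoints(np.array([[p]],float),cal(c),np.array(c["D"]))[0,0]
    T=np.eye(4);T[:3,:3]=Ro.from_quat(s["ee_rot"]).as_matrix();T[:3,3]=s["tool_pos"];T=T@np.array(c["tool_from_camera"])
    o=T[:3,3];d=T[:3,:3]@np.r_[u,1];return o+d*(z-o[2])/d[2]
E
python3 - <<'E'
from h import *
s=sense();c=read_camera("wrist")
for n,p,z in(("hub",(229,236),.116),("buff",(119,71),.108),("head",(348,90),.112),("bar1",(448,62),.131),("bar0",(60,310),.131)): print(n,wonz(c,s,p,z).round(3))
E
```

```text
hub [ 0.531 -0.227  0.116]
buff [ 0.65  -0.271  0.108]
head [ 0.525 -0.347  0.112]
bar1 [ 0.489 -0.393  0.131]
bar0 [ 0.596 -0.117  0.131]
```

Call:
apply_moves(
  angular=[
    [0,0,0],
    [0,0,0],
    [0,0,0],
    [0,0,0],
    [0,0,0],
    [0,0,0.14],
    [0,0,0],
  ],
  translation=[
    [0,3.5,30],
    [0,0,35],
    [0,0,35],
    [0,0,30],
    [0,0,21],
    [-9.5,0,0],
    [0,0,0],
  ],
  gripper=[-1,-1,-1,-1,-1,-1,-1],
)

```text
clock: 2.75
tool_pos: [0.4694, -0.2582, 0.0747]
ee_rot: [0.862, -0.507, -0.001, 0.0]
wrist_force: [-0.0, -0.2, 0.8]
opening: 0.0003
gripper_force: 0.0
```

Call:
apply_moves(
  angular=[
    [0,0,0.14],
    [0,0,0.14],
    [0,0,0.14],
    [0,0,0.14],
    [0,0,0.14],
    [0,0,0.14],
    [0,0,0],
    [0,0,0],
  ],
  translation=[
    [-9.7,-0.9,0],
    [-9.7,-0.7,0],
    [-9.7,-0.7,0],
    [-9.7,-0.7,0],
    [-9.7,-0.7,0],
    [-9.7,-0.7,0],
    [0,0,0],
    [0,0,0],
  ],
  gripper=[-1,-1,-1,-1,-1,-1,-1,-1],
)

```text
clock: 3.55
tool_pos: [0.4665, -0.2021, 0.0762]
ee_rot: [-0.584, 0.812, -0.001, 0.001]
wrist_force: [-0.2, 0.9, 0.3]
opening: 0.0005
gripper_force: 0.0
```

Call:
apply_moves(
  angular=[
    [0,0,0.14],
    [0,0,0.14],
    [0,0,0.14],
    [0,0,0.14],
    [0,0,0.14],
    [0,0,0.14],
    [0,0,0],
    [0,0,0],
  ],
  translation=[
    [-9.7,-0.7,0],
    [-9.7,-0.7,0],
    [-9.7,-0.7,0],
    [-9.7,-0.7,0],
    [-9.7,-0.7,0],
    [-9.7,-0.7,0],
    [0,0,0],
    [0,0,0],
  ],
  gripper=[-1,-1,-1,-1,-1,-1,-1,-1],
)

```text
clock: 4.35
tool_pos: [0.5048, -0.1609, 0.0757]
ee_rot: [-0.203, 0.979, -0.0, 0.0]
wrist_force: [0.6, 0.4, -1.0]
opening: 0.0005
gripper_force: 0.0
```

Run:
```python
from h import *
s=sense();c=read_camera("side")
print(s["tool_pos"],s["clock"])
hsv=cv2.cvtColor(c["frame"],cv2.COLOR_BGR2HSV)
m=cv2.inRange(hsv,(15,50,80),(32,255,255))
N,_,st,ce=cv2.connectedComponentsWithStats(m)
for i in range(1,N):
    if 6<st[i,4]<1500:
        P=onz(c,ce[i],.106);d=P[:2]-[.531,-.226];print(ce[i].round(1),st[i,4],P.round(3),np.hypot(*d).round(3),np.degrees(np.arctan2(d[1],d[0]))%360)
cv2.imwrite("pics/s3.png",cv2.resize(c["frame"][150:450,200:600],None,fx=2,fy=2))
```

```text
[ 0.50477316 -0.1609055   0.07572864] 4.35
[314.   78.1] 284 [1.029 0.571 0.106] 0.939 58.01611520948319
[255.7 105.9] 9 [0.793 0.554 0.106] 0.823 71.4136143656952
[266.4 110.5] 18 [0.799 0.514 0.106] 0.787 70.07543422894442
[267.7 120. ] 29 [0.77  0.472 0.106] 0.737 71.11631165677164
[146.7 129.6] 12 [0.508 0.644 0.106] 0.87 91.5319023970833
[278.3 128.1] 12 [0.764 0.421 0.106] 0.688 70.18844816918407
[136.1 129.6] 10 [0.488 0.662 0.106] 0.889 92.79940509969485
[146.  134.8] 44 [0.494 0.623 0.106] 0.849 92.52071385893053
[121.4 134.3] 20 [0.449 0.667 0.106] 0.897 95.27671178298894
[283.2 132.5] 12 [0.759 0.396 0.106] 0.662 69.84073246771143
[288.5 135.7] 10 [0.759 0.375 0.106] 0.643 69.19112049072722
[157.4 139.3] 7 [0.504 0.584 0.106] 0.811 91.89615071978177
[294.9 137.5] 14 [0.766 0.357 0.106] 0.629 68.07351606485773
[ 97. 144.] 42 [0.382 0.666 0.106] 0.904 99.46707925467989
[306.  143.2] 29 [0.769 0.319 0.106] 0.594 66.41064092762797
[329.3 143.6] 7 [0.811 0.278 0.106] 0.577 60.98310133929248
[341.8 147.2] 12 [0.822 0.245 0.106] 0.554 58.31795186958752
[ 70.3 154.4] 43 [0.314 0.6
[... 10439 characters left out ...]
446.2 414.6] 16 [ 0.429 -0.366  0.106] 0.174 233.94077298300135
[420.  418.1] 15 [ 0.396 -0.344  0.106] 0.179 221.06345630587023
[462. 418.] 9 [ 0.441 -0.385  0.106] 0.183 240.63786947069548
[444.7 420.7] 7 [ 0.419 -0.371  0.106] 0.183 232.3286942034502
[450.9 420.7] 7 [ 0.426 -0.377  0.106] 0.184 235.1161498188436
[455.9 421.8] 10 [ 0.43  -0.383  0.106] 0.187 237.18459125953595
[463.7 425. ] 27 [ 0.434 -0.394  0.106] 0.194 239.94307513272526
[417.6 424.6] 14 [ 0.385 -0.348  0.106] 0.19 219.883790455273
[424.8 423.7] 10 [ 0.394 -0.354  0.106] 0.187 223.0793577648593
[445.6 428.9] 28 [ 0.41  -0.379  0.106] 0.195 231.691464826283
[459.4 432.9] 14 [ 0.419 -0.396  0.106] 0.204 236.79281868648144
```

View pics/s3.png

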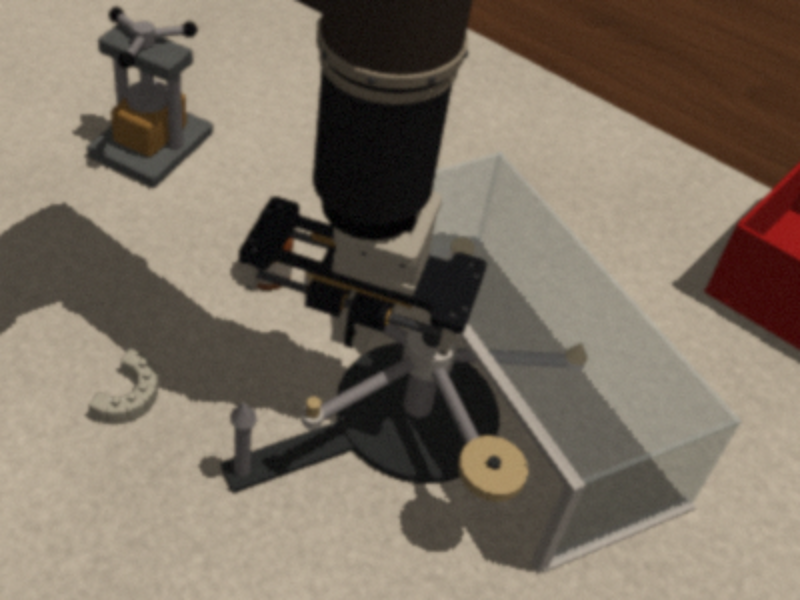

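The picture shows the buff out on the open side at crop (494,462), about 244°. The next narrow head is at (314,405), about 172°, and the bottle is still in its place. Next I lift, swing back behind the next spoke, and lower.

Call:
apply_moves(
  angular=[
    [0,0,0],
    [0,0,0],
    [0,0,-0.14],
    [0,0,-0.14],
    [0,0,-0.14],
    [0,0,-0.14],
    [0,0,-0.14],
    [0,0,-0.14],
  ],
  translation=[
    [2,-1,-30],
    [0,0,-35],
    [9.5,-0.7,0],
    [9.5,-0.7,0],
    [9.5,-0.7,0],
    [9.5,-0.7,0],
    [9.5,-0.7,0],
    [9.5,-0.7,0],
  ],
  gripper=[-1,-1,-1,-1,-1,-1,-1,-1],
)

```text
clock: 5.2
tool_pos: [0.4648, -0.2037, 0.1409]
ee_rot: [-0.586, 0.811, -0.0, 0.0]
wrist_force: [-0.2, -0.1, 0.6]
opening: 0.0005
gripper_force: 0.0
```

Call:
apply_moves(
  angular=[
    [0,0,-0.14],
    [0,0,-0.14],
    [0,0,-0.14],
    [0,0,-0.14],
    [0,0,-0.14],
    [0,0,0],
    [0,0,0],
  ],
  translation=[
    [9.5,-0.7,0],
    [9.5,-0.7,0],
    [9.5,-0.7,0],
    [9.5,-0.7,0],
    [9.5,-0.7,0],
    [0,0,0],
    [0,0,0],
  ],
  gripper=[-1,-1,-1,-1,-1,-1,-1],
)

```text
clock: 5.9
tool_pos: [0.466, -0.2499, 0.1406]
ee_rot: [0.824, -0.566, 0.0, -0.0]
wrist_force: [-0.8, -0.1, -0.2]
opening: 0.0004
gripper_force: 0.0
```

Call:
apply_moves(
  angular=[
    [0,0,0],
    [0,0,0],
    [0,0,0.14],
    [0,0,0.14],
    [0,0,0.14],
    [0,0,0.14],
    [0,0,0.14],
    [0,0,0.14],
  ],
  translation=[
    [0,0,35],
    [0,0,30],
    [-9.7,-0.7,0],
    [-9.7,-0.7,0],
    [-9.7,-0.7,0],
    [-9.7,-0.7,0],
    [-9.7,-0.7,0],
    [-9.7,-0.7,0],
  ],
  gripper=[-1,-1,-1,-1,-1,-1,-1,-1],
)

```text
clock: 6.7
tool_pos: [0.4671, -0.1925, 0.075]
ee_rot: [-0.519, 0.855, 0.001, -0.001]
wrist_force: [-3.0, -1.9, 0.0]
opening: 0.0004
gripper_force: 1.6
```

Call:
apply_moves(
  angular=[
    [0,0,0.14],
    [0,0,0.14],
    [0,0,0.14],
    [0,0,0.14],
    [0,0,0.14],
    [0,0,0],
    [0,0,0],
  ],
  translation=[
    [-9.7,-0.7,0],
    [-9.7,-0.7,0],
    [-9.7,-0.7,0],
    [-9.7,-0.7,0],
    [-9.7,-0.7,0],
    [0,0,0],
    [0,0,0],
  ],
  gripper=[-1,-1,-1,-1,-1,-1,-1],
)

```text
clock: 7.4
tool_pos: [0.504, -0.1604, 0.0756]
ee_rot: [-0.201, 0.98, -0.0, 0.0]
wrist_force: [-0.4, -0.4, 0.3]
opening: 0.0004
gripper_force: 0.1
```

```bash
cat >> h.py <<'E'
def buff():
    c=read_camera("side")
    m=cv2.inRange(cv2.cvtColor(c["frame"],cv2.COLOR_BGR2HSV),(15,50,80),(32,255,255))
    N,_,st,ce=cv2.connectedComponentsWithStats(m)
    for i in range(1,N):
        P=onz(c,ce[i],.106);d=P[:2]-[.531,-.226];r=np.hypot(*d)
        if st[i,4]>300 and .1<r<.15: print(ce[i].round(1),st[i,4],P.round(3),r.round(3),np.degrees(np.arctan2(d[1],d[0]))%360)
    return c
E
python3 - <<'E'
from h import *
c=buff();cv2.imwrite("pics/s4.png",cv2.resize(c["frame"][150:450,200:600],None,fx=2,fy=2))
E
```

```text
[351.8 346.4] 1254 [ 0.413 -0.188  0.106] 0.124 161.91709351041345
[457.9 382.2] 497 [ 0.486 -0.346  0.106] 0.128 249.4488074619103
```

View pics/s4.png

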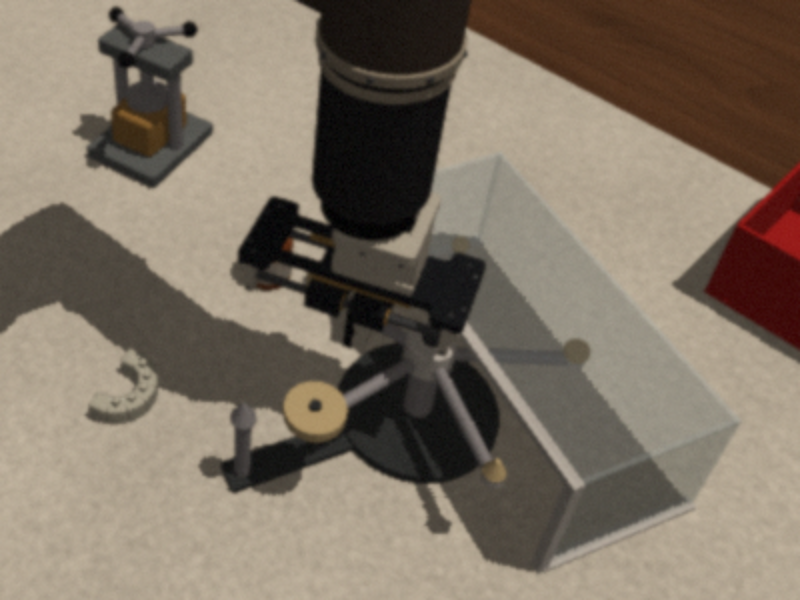

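The buff is in front at crop (316,405), about 12° short of the index by geometry, since the finger is at the same place as after the first stroke. I'll push a little further.

Call:
apply_moves(
  angular=[
    [0,0,0.1],
    [0,0,0.1],
    [0,0,0],
    [0,0,0],
  ],
  translation=[
    [-7,-0.4,0],
    [-7,-0.4,0],
    [0,0,0],
    [0,0,0],
  ],
  gripper=[-1,-1,-1,-1],
)

```text
clock: 7.85
tool_pos: [0.5174, -0.1568, 0.0756]
ee_rot: [-0.102, 0.995, -0.0, 0.0]
wrist_force: [-0.8, 0.6, 0.3]
opening: 0.0004
gripper_force: 0.2
```

Run:
```python
from h import *
c=buff()
print([onz(c,p,.108).round(3).tolist() for p in((358,352.5),)])
cv2.imwrite("pics/s5.png",cv2.resize(c["frame"][240:440,280:540],None,fx=3,fy=3))
print(proj(c,[[.531+.125*np.cos(t),-.226+.125*np.sin(t),.108] for t in np.radians([150,160,170])])-[280,240])
```

```text
[349.2 339.8] 1080 [ 0.42  -0.175  0.106] 0.122 155.55949285117993
[[0.411, -0.204, 0.108]]
[[ 65.51187191  93.74716587]
 [ 70.10493736 104.00795543]
 [ 76.98015663 113.87731196]]
```

View pics/s5.png

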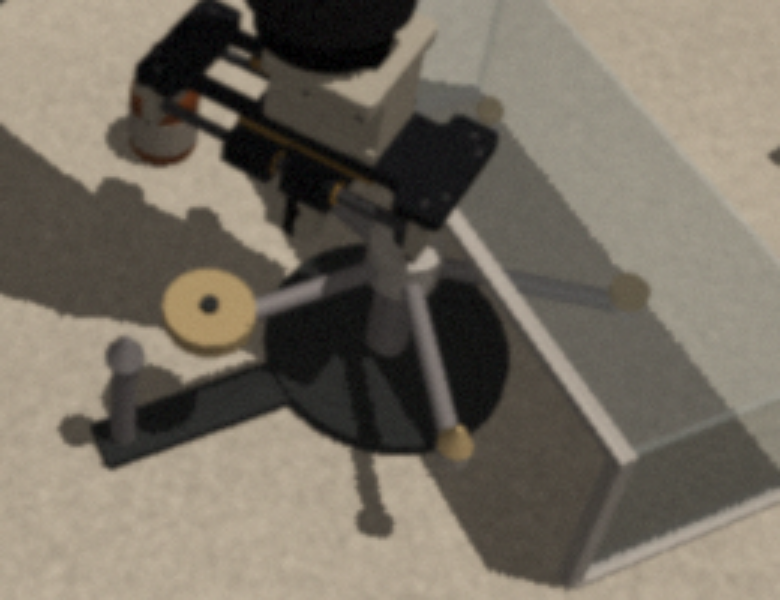

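The buff's top centre is at crop (210,304) and the predicted index is at (210,312), a few degrees apart. I'll back off, lift, and check with the wrist camera.

Call:
apply_moves(
  angular=[
    [0,0,0],
    [0,0,0],
    [0,0,0],
    [0,0,0],
    [0,0,0],
    [0,0,0],
    [0,0,0],
    [0,0,0],
  ],
  translation=[
    [8,0,0],
    [0,0,-35],
    [0,0,-40],
    [0,0,-40],
    [0,0,-40],
    [0,0,-20],
    [0,0,0],
    [0,0,0],
  ],
  gripper=[-1,-1,-1,-1,-1,-1,-1,-1],
)

```text
clock: 8.7
tool_pos: [0.5093, -0.1583, 0.2508]
ee_rot: [-0.101, 0.995, 0.0, 0.001]
wrist_force: [0.7, 0.5, 0.3]
opening: 0.0004
gripper_force: 0.0
```

Call:
apply_moves(
  angular=[
    [0,0,-0.14],
    [0,0,-0.14],
    [0,0,-0.14],
    [0,0,-0.14],
    [0,0,-0.14],
    [0,0,-0.14],
    [0,0,0],
    [0,0,0],
  ],
  translation=[
    [0,0,0],
    [0,0,0],
    [0,0,0],
    [0,0,0],
    [0,0,0],
    [0,0,0],
    [0,0,0],
    [0,0,0],
  ],
  gripper=[-1,-1,-1,-1,-1,-1,-1,-1],
)

```text
clock: 9.5
tool_pos: [0.5091, -0.1583, 0.2495]
ee_rot: [-0.496, 0.869, 0.0, -0.001]
wrist_force: [-0.4, 0.6, -0.8]
opening: 0.0005
gripper_force: 0.0
```

Run:
```python
from h import *
c=buff();s=read_camera("scene")
a=c["frame"][240:440,280:540];b=s["frame"][160:360,80:340]
cv2.imwrite("pics/s6.png",np.hstack([cv2.resize(a,None,fx=1.5,fy=1.5,interpolation=3),cv2.resize(b,None,fx=1.5,fy=1.5,interpolation=3)]))
w=read_camera("wrist");cv2.imwrite("pics/w2.png",w["frame"])
```

```text
[349.7 344.4] 882 [ 0.414 -0.182  0.106] 0.125 159.64926634231423
```

View pics/w2.png

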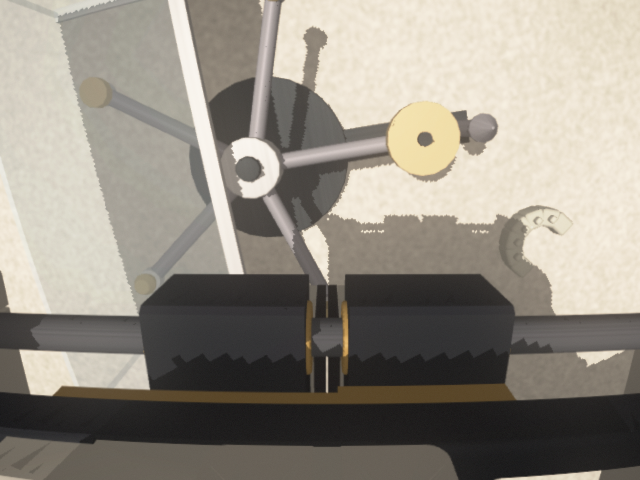

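View pics/s6.png

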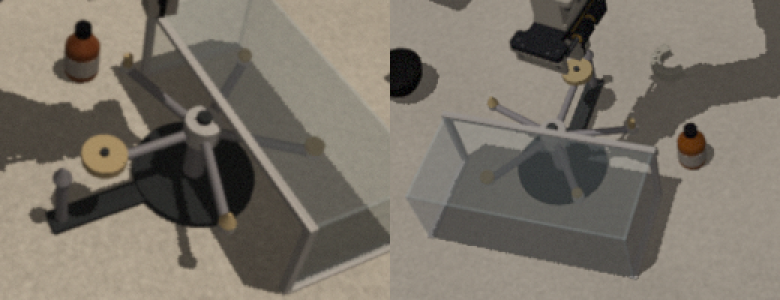

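The wrist view puts hub (248,168), buff (425,139) and post (483,128) in one line to within 1°. The bottle is upright where it was and the arm is clear.

```bash
python3 -c "
from rig import *
print(hand_in())"
```

```text
the job is handed in; nothing more can be done
None
```

I brought the broad polishing wheel round to the front and handed the job in at about 9.5 s of the 51 s allowed. The last wrist picture shows it in line with the index post to within about 1°, and the bottle was still standing in its place; the hand-in returned no verdict.

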